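# Hold the comparison box open for a goggle check

### The arm

A 7-joint arm with a two-finger parallel gripper is mounted at the origin on the work surface. World frame = base frame: x ahead of the robot, y to its left, z up, the work surface at z = 0. Lengths are in m, angles in rad, forces in N, time in s.
With the tool pointing down it reaches from about 0.35 to 0.9 m from the base axis. Payload 8.1 kg.
Tool frame: the origin (TCP) lies midway between the tips of the shut fingers; the grasp point (between the pads) lies 19 mm behind it; z points along the fingers, y is the line along which they close (so a half turn about z gives the same grasp; the last joint's range is limited). The gripper opens to 92 mm and grips with 3 to 60 N. Pads are 19 mm wide; open, the fingers measure 130 mm over their backs; the gripper's body (75 mm by 190 mm) begins 47 mm behind the grasp point.
Start: joints at [1.058, 0.434, 0.025, 1.573, -0.012, 1.134, -0.075], TCP at [0.249, -0.573, 0.227] pointing down, gripper open.
Joint ranges: [-2.62, 2.62], [-0.44, 2.09], [-1.27, 1.32], [0.08, 2.57], [-1.32, 4.46], [0.12, 2], [-2.74, 2.74]. Speed limits (rad/s): [2.22, 2.22, 3.01, 3.01, 3.14, 3.14, 3.14].

### API

Orientations are given as a rotation vector (axis times angle).
In Python, from cell import arm gives the robot as it stands.
- The arm moves only by the tool carry_out, never from a script. Its arguments are lists of equal length, an entry for each row: "claw": the finger opening in cm, from 0 to 9.18; "delta_pos": the shift along the tool's x, y, z in cm, a list of three; "angular": the turn, a rotation vector about the tool's x, y, z in rad, a list of three. In form: {"claw": [claw, ...], "delta_pos": [[dx, dy, dz], ...], "angular": [[ax, ay, az], ...]}. A call has 1 to 20 rows; each row shifts and turns the commanded pose from where the row before left it, along the tool's axes as they then stand; what a row does not reach is not made up. A row lasts 1/10 s, in which the tool goes at most 50 mm and 8.59 degrees, less where a joint would pass 70% of its speed; a pose out of reach is approached as far as the arm can. A call with a gripper value outside its range is refused whole. The fingers move at their own pace and stop on an object; "force" is the grip in N (left out, the last holds). Time passes only in rows, so rows that do not move let the fingers close. It gives the time, the measured TCP pose, the force, the opening and the grip force at its end, in the units of the state.
- arm.observe(): the state, without advancing time (a new reading comes with each control period).
- arm.get_image(name): name is "side" or "top"; returns a dict with "frame" (480x640x3 uint8, red, green, blue), "mtx" (3x3 intrinsics, pixels), "T" (4x4, takes a point from camera to world coordinates). Camera axes: x right, y down, z forward; pixel columns grow to the right and rows downward; lengths in m; the calibration is good to about 2 mm. A picture is of the moment at which its call begins. There is no depth.
- arm.sign_off(): hands the job in; it is judged then, once.
Trained networks look in a picture, given as the dict that the camera call returned (one of the last four; its "shot" number tells which), for a name from the list of things; names that differ only in an ending like _2 or _b are one class to them, and where a whole thing is asked for, a point or a joint stands for the part that bears it (a point fixed in the world has none). Each returns a list of dicts, best first, with "conf" (0 to 1); they miss things now and then, are a little off and sometimes report something else, mostly with a low value. They report only what shows in the picture. A call takes as long as a camera call. They do not tell look-alikes from the thing itself.
- arm.look_for(label, picture): "centre" ([column, row] as shares, 0 to 1, of the picture: columns of its width, rows of its height, amid what is visible of it).
- arm.trace(label, picture): "region" (480x640 bool, what is visible of it) and "centre" ([column, row] as shares, 0 to 1, of the picture: columns of its width, rows of its height, amid what is visible of it).
- arm.place_of(label, picture): "centre" ([column, row] as shares, 0 to 1, of the picture: columns of its width, rows of its height: a listed point, or the origin of a listed thing).
The state is a dict: "clock": time; "joints": joint angles; "dq": joint speeds; "joint_efforts": joint torques, N m; "position": TCP position; "ee_rot": TCP orientation; "force": force on the tool from outside, world axes, zero at the start; "ft_torque": the same for the moment, N m; "width": opening from 0.0 (shut) to 1.0 (fully open); "gripper_force": force on a finger pad.
Only numpy, scipy, OpenCV 4.12 (cv2) and the standard library are available. Lean on these libraries where they do the work, as an engineer would, in place of code of your own. Each camera call takes 0.05 s, during which the arm holds its last target. There are 200 camera calls.

### The job

Slide the round blue sample tray along the table, without lifting or tipping it, until it sits wholly on the round green spot. Then lift the spring-loaded lid of the grey comparison box (it has a black bar handle in front) until the lid is in line with the orange set arm at the box's side, and finish while still holding the lid still at that angle, so that the inspector can compare the sample with the reference goggles inside. Leave the set arm and the other things on the table as they are.

Things in the scene. Friction and masses are not known exactly. Their poses are not given: they have to be found in the camera images.
- tray: round blue sample tray with a small pair of goggles fixed on top, loose; 110 mm diameter, side 34 mm high (47 mm with the goggles), about 0.2 to 0.4 kg; too wide to grasp. Origin: centre of its underside, z up.
- mark: flat round green spot on the table, 160 mm diameter, nothing to bump into; fixed during a run. Origin: its centre on the table.
- tester: grey comparison box, fixed to the table, open-topped under its lid: 200 mm (its x) x 240 mm (its y), walls 100 mm high, lid top 112 mm above the table when shut. Origin: centre of its underside; its -x side is the front, with the handle, facing roughly to the robot. The lid is hinged along the far (+x) top edge; the set arm is at its -y side, 142 mm from the middle.
- lid (a joint): angle of the white lid (200 x 240 x 12 mm, blue stripe near its front edge): 0 shut, grows as the front edge swings up, stop at 1.25 rad. A spring hinge pulls it shut: lifting at the handle takes about 4 N when shut, rising to about 6 N at 0.75 rad; let go, it falls shut.
- handle (a point): black U-shaped bar handle on the lid's front edge. Point: middle of the round bar, 12 mm thick, along y, 98 mm free between its legs; 50 mm ahead of the lid's edge (44 mm free gap behind the bar), 250 mm from the hinge axis, 106 mm above the table when shut. Can be pinched from above, one finger before and one behind the bar, which turns between the fingers as the lid swings.
- lid_hinge (a point): point on the hinge axis at the middle of the lid's width, 106 mm above the table; axes of the lid (y along the hinge axis, -x along the lid towards its front edge).
- lid_front (a point): middle of the lid's front edge, 200 mm from the hinge axis; axes of the lid.
- set_arm (a joint): angle of the orange set arm, on the same hinge axis and measured like the lid's (0 level, grows upward); 0.40 to 0.75 at the start. When the lid's angle equals this value, lid and arm are in line. Stiff, stays where it is; leave it.
- set_arm_tip (a point): free front end of the orange set arm (a bar 200 x 10 x 12 mm), 200 mm from the hinge axis; -x runs along the arm from the hinge to this tip.
- tape_roll: roll of amber packing tape lying flat, 100 mm diameter, 48 mm high, loose, not needed: leave it. Origin: centre of its underside.
- scanner: black handheld scanner, 130 x 50 x 26 mm, loose, not needed: leave it. Origin: centre of its underside.
- cutter: white box cutter, 120 x 24 x 14 mm, loose, not needed: leave it. Origin: centre of its underside.
- goggle_pack: clear goggle pack on a green card, 120 x 180 x 55 mm, loose, not needed: leave it. Origin: centre of its underside.
- marker_pen: black and red marker pen, 120 x 14 x 14 mm, loose, not needed: leave it. Origin: centre of its underside.
- small_carton: small strapped carton, 120 x 90 x 70 mm, loose, not needed: leave it. Origin: centre of its underside.
There are look-alikes about, which are no part of the job. What is shaped like the tray but pink, purple or turquoise is not meant.

How it is judged:
By the outcome, as a careful person would: the job done as asked, in the order asked, and still so for the second after the job is handed in, while the arm keeps its last pose, push and grip.
It also fails if it takes over 67 s, if anything falls off the work surface, if the arm or the gripper's body presses on something with over 40 N, if the wrist force passes 120 N, or if a joint passes its speed limit or range.

## Working session

There is one attempt and no reset: what is moved stays moved. The work goes in short steps, Python scripts to look and compute and a tool call to move; the robot and the scene stay as the last step left them, time stands still between calls to the robot, and variables do not carry over. Pictures are saved under pics/ and viewed, at most 10 in all, crops included, and the job is handed in when it is done.

Besides the shell and the picture viewer there is one more tool, called after "Emit:" as name(argument=value, ...), one argument or row to a line, values as JSON. carry_out: Moves the arm, as the interface text tells. Its arguments: {"type":"object","properties":{"claw":{"type":"array","items":{"type":"number"}},"delta_pos":{"type":"array","items":{"type":"array","items":{"type":"number"}}},"angular":{"type":"array","items":{"type":"array","items":{"type":"number"}}},"force":{"type":"number"}},"required":["claw","delta_pos","angular"]}

```bash
mkdir -p pics; cat > h.py <<'E'
import numpy as np, cv2
from cell import arm
from scipy.spatial.transform import Rotation as R
def ray(p,uv):
    K=np.array(p["mtx"]);T=np.array(p["T"])
    d=T[:3,:3]@np.linalg.solve(K,[uv[0],uv[1],1.]);return T[:3,3],d
def on_z(p,uv,z):
    o,d=ray(p,uv);return o+d*(z-o[2])/d[2]
def proj(p,X):
    T=np.array(p["T"]);c=T[:3,:3].T@(np.array(X)-T[:3,3]);q=np.array(p["mtx"])@c;return q[:2]/q[2]
def px(c): return np.array([c[0]*640,c[1]*480])
def tri(p1,u1,p2,u2):
    o1,d1=ray(p1,u1);o2,d2=ray(p2,u2)
    s=np.linalg.lstsq(np.c_[d1,-d2],o2-o1,rcond=None)[0]
    a=o1+d1*s[0];b=o2+d2*s[1];return (a+b)/2,np.linalg.norm(a-b)
def save(p,n,crop=None,k=1):
    f=p["frame"][:,:,::-1]
    if crop: f=f[crop[1]:crop[3],crop[0]:crop[2]]
    cv2.imwrite("pics/"+n,cv2.resize(f,None,fx=k,fy=k))
E
python3 - <<'E'
from h import *
np.set_printoptions(precision=4,suppress=True)
t=arm.get_image("top");s=arm.get_image("side")
save(t,"top.png");save(s,"side.png")
for l in ["tray","mark","tester","handle","lid_hinge","lid_front","set_arm_tip"]:
    for n,p in(("t",t),("s",s)):
        print(l,n,[(px(r["centre"]).round(1),round(r["conf"],2)) for r in arm.place_of(l,p)][:5])
o=arm.observe();print(o)
E
```

```text
tray t [(array([515. , 244.4]), 0.87), (array([314.9, 142.3]), 0.87), (array([477.9, 343.2]), 0.62)]
tray s [(array([254.7, 246.1]), 0.77), (array([398.3, 228.9]), 0.72), (array([401.6, 210.9]), 0.71), (array([303.1, 234.6]), 0.62)]
mark t [(array([387.6, 239.4]), 0.98), (array([260.1, 225.3]), 0.4)]
mark s [(array([352.6, 248.5]), 0.81), (array([385., 293.]), 0.44)]
tester t [(array([261. , 223.4]), 0.66)]
tester s [(array([277.2, 292. ]), 0.58)]
handle t [(array([265.4, 286.4]), 0.78)]
handle s [(array([325.8, 272.5]), 0.83)]
lid_hinge t [(array([254.3, 183.7]), 0.84)]
lid_hinge s [(array([277.3, 292.4]), 0.66), (array([249.6, 247.8]), 0.64)]
lid_front t [(array([262.3, 263.2]), 0.9)]
lid_front s [(array([311.2, 267.1]), 0.67), (array([328., 271.]), 0.28), (array([301.4, 234.4]), 0.2)]
set_arm_tip t [(array([318.1, 236.7]), 0.83), (array([264.7, 285.1]), 0.49)]
set_arm_tip s [(array([324.4, 204. ]), 0.73)]
{'clock': 0.8, 'joints': array([ 1.0584,  0.4345,  0.025 ,  1.5732, -0.0116,  1.134 , -0.0751]), 'dq': array([ 0.0017,  0.0008, -0.0004, -0.0006,  0.0005, -0.0002,  0.0015]), 'joint_efforts': array([ -0.0002, -66.7599,   0.9837, -31.4794,  -0.0606,   0.033 ,
         0.0001]), 'position': array([ 0.249 , -0.5733,  0.2268]), 'ee_rot': array([3.0758, 0.6391, 0.    ]), 'force': array([-0.1512, -0.5313, -0.4737]), 'ft_torque': array([ 0.016 , -0.0253, -0.0377]), 'gripper_force': 0.0, 'width': 0.9999935428199769}
```

View pics/top.png

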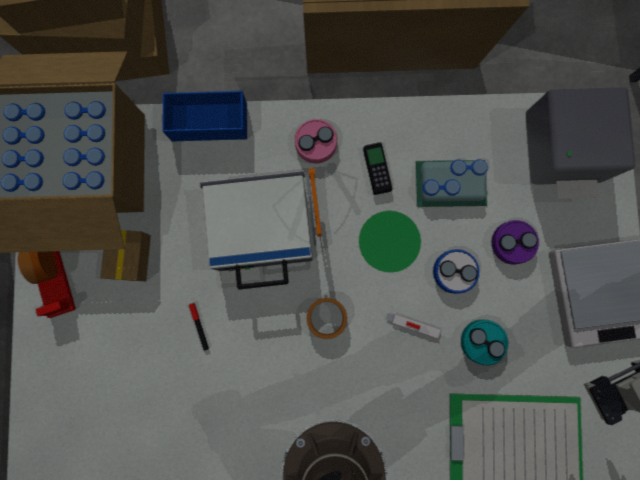

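View pics/side.png

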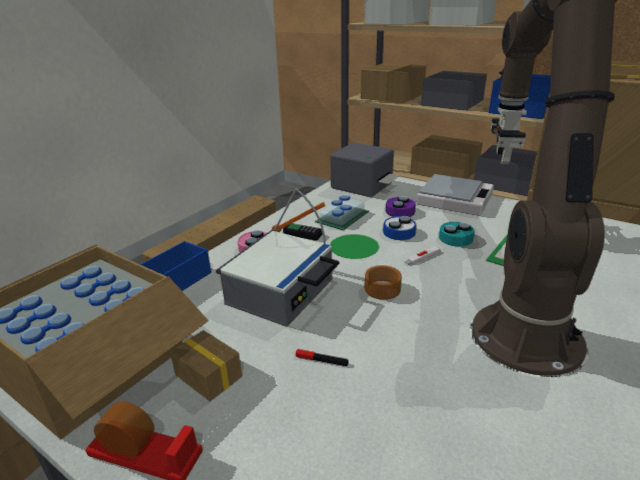

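```bash
python3 - <<'E'
from h import *
np.set_printoptions(precision=4,suppress=True)
t=arm.get_image("top");s=arm.get_image("side")
a=cv2.resize(t["frame"][200:380,340:560,::-1],(440,360));b=cv2.resize(s["frame"][170:320,210:430,::-1],(792,540))
b2=cv2.resize(s["frame"][180:260,360:500,::-1],(360,206))
c=np.zeros((600,800,3),np.uint8);c[:360,:440]=a;c[:206,440:800]=b2
a3=cv2.resize(t["frame"][150:270,290:360,::-1],(350,600))
c[360:,:0]=0
cv2.imwrite("pics/c1.png",c);cv2.imwrite("pics/c2.png",b)
print("base",proj(t,[0,0,0]),"table z0")
for n,uv in (("blue",(457,271)),("purple",(515,242)),("teal",(485,342)),("pink",(316,141))): print(n,on_z(t,uv,.034))
print("mark",on_z(t,(387.6,239.4),0), on_z(s,(352.6,248.5),0))
for l,u,v in (("handle",(265.4,286.4),(325.8,272.5)),("front",(262.3,263.2),(311.2,267.1)),("hinge",(254.3,183.7),(249.6,247.8)),("tip",(318.1,236.7),(324.4,204.))):
    print(l,tri(t,u,s,v))
for n,uv in (("handle",(265.4,286.4)),("hinge",(254.3,183.7)),("front",(262.3,263.2))): print(n,on_z(t,uv,.106))
for n,uv in (("tape",(327,318)),("cutter",(414,326)),("scanner",(377,168)),("gpack",(452,183))):print(n,on_z(t,uv,.03))
print(t["T"][:3,3],s["T"][:3,3])
E
```

```text
base [333.9881 473.1362] table z0
blue [ 0.4815 -0.3184  0.034 ]
purple [ 0.5494 -0.4664  0.034 ]
teal [ 0.307  -0.3763  0.034 ]
pink [0.8225 0.0206 0.034 ]
mark [ 0.5689 -0.1552  0.    ] [ 0.5595 -0.1424  0.    ]
handle (array([0.4595, 0.1513, 0.1038]), np.float64(0.010924365502061446))
front (array([0.509 , 0.1546, 0.1055]), np.float64(0.00027985619549973184))
hinge (array([0.7003, 0.1714, 0.1125]), np.float64(0.005512461474184339))
tip (array([0.5536, 0.0221, 0.2212]), np.float64(3.0921907285575016e-05))
handle [0.4547 0.1483 0.106 ]
hinge [0.6995 0.1706 0.106 ]
front [0.5091 0.1546 0.106 ]
tape [0.3753 0.006  0.03  ]
cutter [ 0.35   -0.2065  0.03  ]
scanner [ 0.7485 -0.1322  0.03  ]
gpack [ 0.7041 -0.3199  0.03  ]
[0.4185 0.0218 1.3118] [-0.0817  0.9603  0.7345]
```

View pics/c1.png

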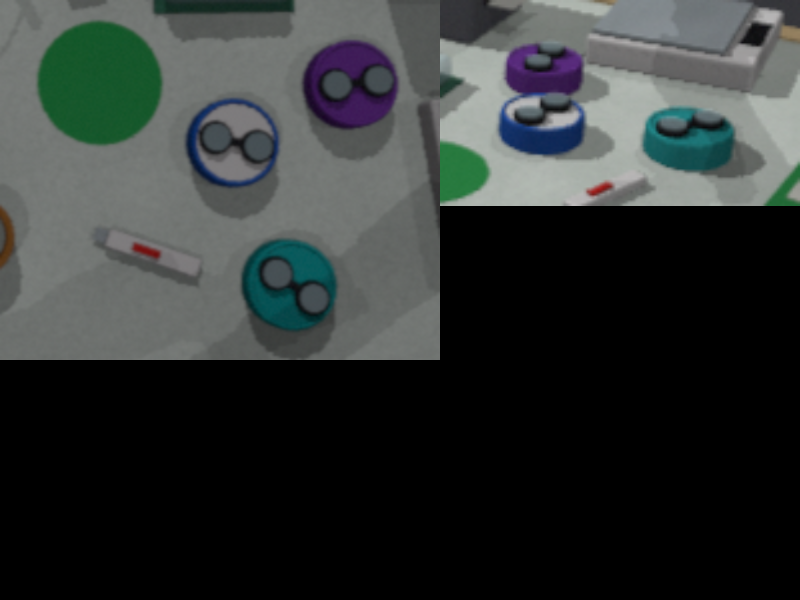

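View pics/c2.png

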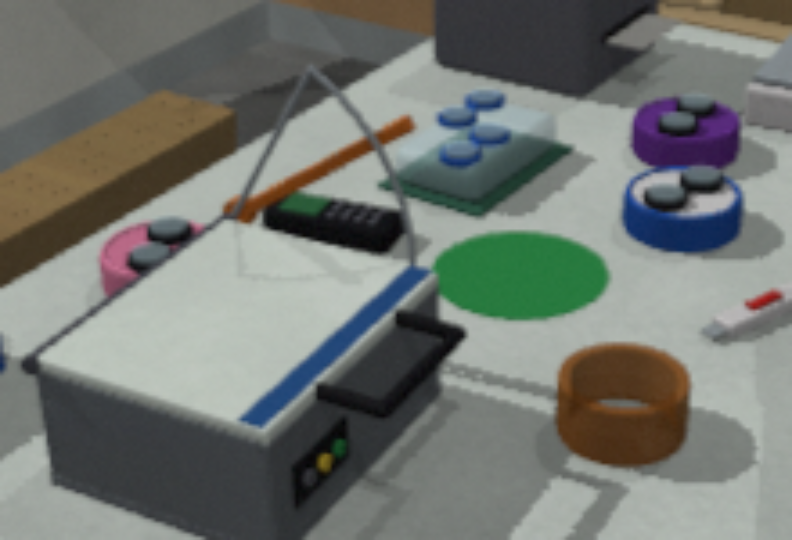

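```bash
cat >> h.py <<'E'
def to_tool(state,target,yaw):
    """tool-axis shift (cm) & turn about tool z to reach world target with tool x at heading yaw; shift before turn"""
    r=R.from_rotvec(state["ee_rot"]);d=r.inv().apply(np.array(target)-state["position"])*100
    x=r.apply([1,0,0]);return d,-(yaw-np.arctan2(x[1],x[0]))
E
python3 - <<'E'
from h import *
np.set_printoptions(precision=4,suppress=True)
t=arm.get_image("top")
hsv=cv2.cvtColor(t["frame"],cv2.COLOR_RGB2HSV)
m=cv2.inRange(hsv,(50,100,40),(75,255,255));m[:205]=0;m[280:]=0;m[:,:340]=0;m[:,430:]=0
M=cv2.moments(m,True);g=(M["m10"]/M["m00"],M["m01"]/M["m00"]);mk=on_z(t,g,0);print(g,M["m00"],mk)
m=cv2.inRange(hsv,(105,120,40),(125,255,255));m[:240]=0;m[305:]=0;m[:,:420]=0;m[:,495:]=0
c,r=cv2.minEnclosingCircle(cv2.findNonZero(m));tr=on_z(t,c,.025);print(c,r,tr)
d=(mk-tr)[:2];L=np.linalg.norm(d);u=d/L;yaw=np.arctan2(u[1],u[0]);print("push",L,yaw)
st=np.r_[tr[:2]-u*.078,.2];o=arm.observe();print("start",st,to_tool(o,st,yaw))
print("final",mk[:2]-u*.0556)
E
```

```text
(389.37474679270764, 241.08642808912896) 2962.0 [ 0.5644 -0.1596  0.    ]
(455.80950927734375, 271.5) 22.757644653320312 [ 0.4808 -0.3178  0.025 ]
push 0.17899598050099164 1.0845526507313075
start [ 0.4443 -0.3868  0.2   ] (array([25.3438, -9.3275,  2.6752]), np.float64(-0.6748342849527385))
final [ 0.5384 -0.2087]
```

Look-alike check: the blue tray is at top px (457,271). Purple (515,242), teal (485,342) and pink (316,141) are not meant. The crop shows the blue side wall, so I chose (457,271).

Emit:
carry_out(
  claw=[6,6,6,6,6,6,6,6,6,6,6,6,6,6,6,6],
  delta_pos=[
    [2.5,-0.9,0.3],
    [2.5,-0.9,0.3],
    [2.5,-0.9,0.3],
    [2.5,-0.9,0.3],
    [2.5,-0.9,0.3],
    [2.5,-0.9,0.3],
    [2.5,-0.9,0.3],
    [2.5,-0.9,0.3],
    [2.5,-0.9,0.3],
    [2.8,-1.2,0],
    [0,0,0],
    [0,0,0],
    [0,0,0],
    [0,0,0],
    [0,0,0],
    [0,0,0],
  ],
  angular=[
    [0,0,0],
    [0,0,0],
    [0,0,0],
    [0,0,0],
    [0,0,0],
    [0,0,0],
    [0,0,0],
    [0,0,0],
    [0,0,0],
    [0,0,0],
    [0,0,-0.135],
    [0,0,-0.135],
    [0,0,-0.135],
    [0,0,-0.135],
    [0,0,-0.135],
    [0,0,0],
  ],
)

```text
clock: 2.55
position: [0.4439, -0.3873, 0.1997]
ee_rot: [2.689, 1.624, 0.0]
force: [-0.6, -0.6, 0.5]
width: 0.657
gripper_force: 0.0
```

```bash
python3 - <<'E'
from h import *
o=arm.observe();print(o["clock"],o["position"],o["ee_rot"],o["width"],to_tool(o,[.4443,-.3868,.012],1.0846))
E
```

```text
2.55 [ 0.44392122 -0.38733237  0.19974792] [2.68915941e+00 1.62413954e+00 2.40893768e-04] 0.656814319065325 (array([6.25881617e-02, 6.75353956e-03, 1.87748005e+01]), np.float64(0.002049543533547693))
```

Emit:
carry_out(
  claw=[6,6,6,6,6,6,6,6,6,6],
  delta_pos=[
    [0,0,2.5],
    [0,0,2.5],
    [0,0,2.5],
    [0,0,2.5],
    [0,0,2.5],
    [0,0,2],
    [0,0,2],
    [0,0,1.4],
    [0,0,0.7],
    [0,0,0],
  ],
  angular=[
    [0,0,0],
    [0,0,0],
    [0,0,0],
    [0,0,0],
    [0,0,0],
    [0,0,0],
    [0,0,0],
    [0,0,0],
    [0,0,0],
    [0,0,0],
  ],
)

```text
clock: 3.55
position: [0.4437, -0.387, 0.0131]
ee_rot: [-2.691, -1.619, 0.001]
force: [0.1, -0.9, 0.4]
width: 0.651
gripper_force: 0.0
```

```bash
python3 - <<'E'
from h import *
o=arm.observe();print(o["position"],o["force"],to_tool(o,[.5384,-.2087,.012],1.0846))
t=arm.get_image("top");s=arm.get_image("side")
a=cv2.resize(t["frame"][190:370,340:560,::-1],(440,360));b=cv2.resize(s["frame"][170:290,330:500,::-1],(510,360))
c=cv2.resize(np.hstack([a,b]),(800,303));cv2.imwrite("pics/d1.png",c)
E
```

```text
[ 0.44370823 -0.38698245  0.01309734] [ 0.08043138 -0.93474802  0.3884504 ] (array([2.01869029e+01, 1.69253034e-02, 1.10975866e-01]), np.float64(-0.001214670951807717))
```

View pics/d1.png

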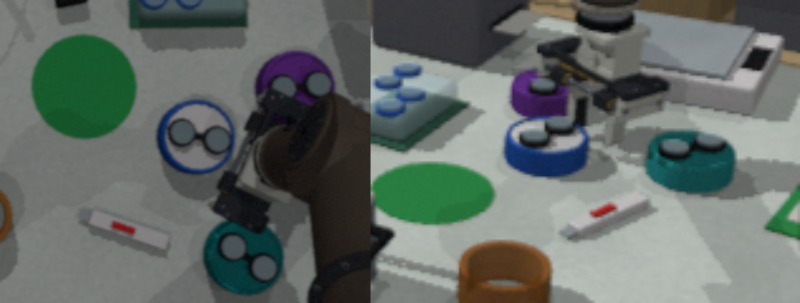

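Emit:
carry_out(
  claw=[6,6,6,6,6,6,6,6,6,6,6,6,6,6,6,6,6,6,6,6],
  delta_pos=[
    [0.6,0,0],
    [0.6,0,0],
    [0.6,0,0],
    [0.6,0,0],
    [0.8,0,0],
    [0.8,0,0],
    [0.8,0,0],
    [0.8,0,0],
    [0.8,0,0],
    [0.8,0,0],
    [0.8,0,0],
    [0.8,0,0],
    [0.8,0,0],
    [0.8,0,0],
    [0.8,0,0],
    [0.8,0,0],
    [0.8,0,0],
    [0.8,0,0],
    [0.8,0,0],
    [0.8,0,0],
  ],
  angular=[
    [0,0,0],
    [0,0,0],
    [0,0,0],
    [0,0,0],
    [0,0,0],
    [0,0,0],
    [0,0,0],
    [0,0,0],
    [0,0,0],
    [0,0,0],
    [0,0,0],
    [0,0,0],
    [0,0,0],
    [0,0,0],
    [0,0,0],
    [0,0,0],
    [0,0,0],
    [0,0,0],
    [0,0,0],
    [0,0,0],
  ],
)

```text
clock: 5.65
position: [0.5153, -0.2521, 0.0137]
ee_rot: [-2.691, -1.622, 0.0]
force: [-2.9, -3.1, 3.4]
width: 0.653
gripper_force: 2.2
```

```bash
python3 - <<'E'
from h import *
o=arm.observe();print(o["position"],o["force"],to_tool(o,[.5384,-.2087,.012],1.0846))
t=arm.get_image("top")
hsv=cv2.cvtColor(t["frame"],cv2.COLOR_RGB2HSV)
m=cv2.inRange(hsv,(105,120,40),(125,255,255));m[:200]=0;m[330:]=0;m[:,:340]=0;m[:,495:]=0
c,r=cv2.minEnclosingCircle(cv2.findNonZero(m));tr=on_z(t,c,.025);print(c,r,tr)
E
```

```text
[ 0.51527382 -0.25214929  0.01370356] [-2.85071314 -3.06829474  3.42957758] (array([4.92203197, 0.01503032, 0.17030278]), np.float64(0.0001269125186620368))
(408.46392822265625, 249.53125) 22.14976692199707 [ 0.53901254 -0.20285014  0.025     ]
```

Emit:
carry_out(
  claw=[6,6,6,6,6,6,6,6,6],
  delta_pos=[
    [0.8,0,0],
    [0.8,0,0],
    [0.8,0,0],
    [0.8,0,0],
    [0.7,0,0],
    [0.5,0,0],
    [0.3,0,0],
    [0.2,0,0],
    [0,0,0],
  ],
  angular=[
    [0,0,0],
    [0,0,0],
    [0,0,0],
    [0,0,0],
    [0,0,0],
    [0,0,0],
    [0,0,0],
    [0,0,0],
    [0,0,0],
  ],
)

```text
clock: 6.6
position: [0.538, -0.2091, 0.0137]
ee_rot: [-2.69, -1.622, -0.0]
force: [-0.2, -0.9, 0.5]
width: 0.653
gripper_force: 0.4
```

Emit:
carry_out(
  claw=[6,6,6,6,6,6,6,6,6,6,6,6,6],
  delta_pos=[
    [-1,0,0],
    [-1,0,0],
    [-1,0,0],
    [0,0,-1.5],
    [0,0,-3],
    [0,0,-3],
    [0,0,-3],
    [0,0,-3],
    [0,0,-3],
    [0,0,-3],
    [0,0,-3],
    [0,0,-1],
    [0,0,0],
  ],
  angular=[
    [0,0,0],
    [0,0,0],
    [0,0,0],
    [0,0,0],
    [0,0,0],
    [0,0,0],
    [0,0,0],
    [0,0,0],
    [0,0,0],
    [0,0,0],
    [0,0,0],
    [0,0,0],
    [0,0,0],
  ],
)

```text
clock: 7.9
position: [0.5242, -0.237, 0.2501]
ee_rot: [2.69, 1.619, 0.003]
force: [1.4, 0.1, 0.6]
width: 0.651
gripper_force: 0.0
```

```bash
python3 - <<'E'
from h import *
np.set_printoptions(precision=4,suppress=True)
o=arm.observe();print(o["clock"],o["position"],o["joints"])
t=arm.get_image("top");s=arm.get_image("side")
hsv=cv2.cvtColor(t["frame"],cv2.COLOR_RGB2HSV)
m=cv2.inRange(hsv,(105,120,40),(125,255,255));m[:200]=0;m[330:]=0;m[:,:340]=0;m[:,495:]=0
c,r=cv2.minEnclosingCircle(cv2.findNonZero(m));tr=on_z(t,c,.025);print(c,r,tr)
for l in ["handle","lid_hinge","lid_front","set_arm_tip"]:
    for n,p in(("t",t),("s",s)):
        print(l,n,[(px(r["centre"]).round(1),round(r["conf"],2)) for r in arm.place_of(l,p)][:2])
save(t,"e1.png",(180,140,480,360),2.5)
E
```

```text
7.9 [ 0.5242 -0.237   0.2501] [ 0.4719  0.3454 -0.1892  1.6541  0.0704  1.1458 -0.2224]
(390.4037780761719, 240.82469177246094) 21.82852554321289 [ 0.5622 -0.1587  0.025 ]
handle t [(array([262.8, 285.1]), 0.85)]
handle s [(array([326.7, 272.7]), 0.92)]
lid_hinge t [(array([318.3, 237.5]), 0.33)]
lid_hinge s [(array([250.3, 251.3]), 0.65)]
lid_front t [(array([380.6, 168.4]), 0.75), (array([258. , 265.1]), 0.67)]
lid_front s [(array([310.3, 267.6]), 0.75)]
set_arm_tip t [(array([319.9, 236.8]), 0.74)]
set_arm_tip s [(array([324.2, 204.1]), 0.65), (array([383.8, 288.8]), 0.49)]
```

View pics/e1.png

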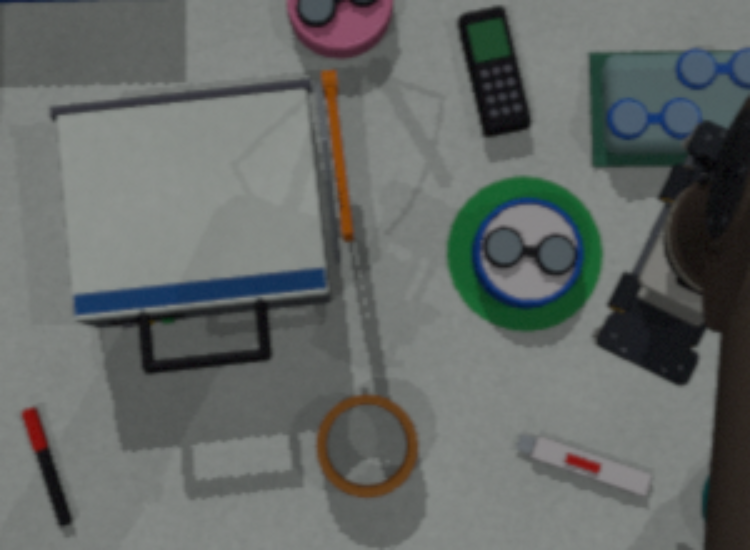

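Tray sits centred on the green spot (tray 2 mm off centre); the handle bar is at px ~(263,285). The cutter, tape roll and goggle pack are untouched.

```bash
cat > fit.py <<'E'
from h import *
from scipy.optimize import differential_evolution
def bar_pts(hx,hy,yaw,a,y0=-.142,L=.2,hw=.005,hh=.006):
    c,s=np.cos(yaw),np.sin(yaw)
    P=[]
    for r in(0,L):
        for b in(-hw,hw):
            for h in(-hh,hh):
                x=-r*np.cos(a)+h*np.sin(a);z=.106+r*np.sin(a)+h*np.cos(a);y=y0+b
                P.append([hx+c*x-s*y,hy+s*x+c*y,z])
    return np.array(P)
def omask(p,box):
    hsv=cv2.cvtColor(p["frame"],cv2.COLOR_RGB2HSV);m=cv2.inRange(hsv,(5,140,70),(20,255,255))
    k=np.zeros_like(m);k[box[1]:box[3],box[0]:box[2]]=1;return (m>0)&(k>0)
def render(p,P,S=4):
    q=np.array([proj(p,x) for x in P]);h=cv2.convexHull((((q+.5)*S)).astype(np.int32))
    m=np.zeros((480*S,640*S),np.uint8);cv2.fillConvexPoly(m,h,255);return cv2.resize(m,(640,480),interpolation=cv2.INTER_AREA)/255.
E
python3 - <<'E'
from fit import *
np.set_printoptions(precision=4,suppress=True)
t=arm.get_image("top");s=arm.get_image("side")
l,r=on_z(t,(238.8,287.2),.106),on_z(t,(287.2,282),.106)
hl,hr=on_z(t,(202,184.8),.106),on_z(t,(303.2,174),.106)
d=l-r;e=hl-hr;print("bar",l,r,np.linalg.norm(d),np.arctan2(-d[0],d[1]));print("hinge",hl,hr,np.linalg.norm(e),np.arctan2(-e[0],e[1]))
for a,b in (((263,284.7),(326.3,272.6)),):print(tri(t,a,s,b))
mt,ms=omask(t,(300,160,335,245)),omask(s,(260,195,335,235));print(mt.sum(),ms.sum())
def f(v):
    P=bar_pts(*v);c=0
    for p,m in((t,mt),(s,ms)):
        g=render(p,P,2);c+=np.abs(g-m).sum()/m.sum()
    return c
R_=differential_evolution(f,[(.67,.72),(.15,.19),(.04,.16),(.4,.75)],maxiter=25,popsize=10,seed=1,tol=1e-4)
print(R_.x,R_.fun)
h=R_.x;c_,s_=np.cos(h[2]),np.sin(h[2]);print("handle from fit",h[0]-.25*c_,h[1]-.25*s_)
tip=tri(t,(319,236.8),s,(324.3,204));print(tip)
E
```

```text
bar [0.4546 0.2103 0.106 ] [0.4635 0.0972 0.106 ] 0.11344934073070219 0.07858371869081636
hinge [0.7005 0.2954 0.106 ] [0.7196 0.0534 0.106 ] 0.24273514332531687 0.07871049039842513
(array([0.4603, 0.1547, 0.1054]), np.float64(0.003290072670006582))
277 187
[0.7103 0.174  0.0713 0.6083] 0.8580643354080951
handle from fit 0.46097202714033625 0.1561992658161294
(array([0.5541, 0.0206, 0.2204]), np.float64(0.0015184903730351721))
```

```bash
python3 - <<'E'
from h import *
np.set_printoptions(precision=3,suppress=True)
o=arm.observe();d,a=to_tool(o,[.46,.1545,.36],1.649);print(d,a)
s=arm.get_image("side");O,D=ray(s,(296,189));n=np.array([-.0785,.997,0])
for y in(-.12,-.142):
    q=np.array([.7096,.1739,.106])+n*y;print(y,O+D*(n@(q-O))/(n@D))
E
```

```text
[ 31.538 -23.886 -11.141] -0.5641508678713303
-0.12 [0.629 0.047 0.258]
-0.142 [0.645 0.026 0.247]
```

Emit:
carry_out(
  claw=[4,4,4,4,4,4,4,4,4,4,4,4,4,4,4,4,4,4,4,4],
  delta_pos=[
    [0,0,-2.8],
    [0,0,-2.8],
    [0,0,-2.8],
    [0,0,-2.8],
    [2.87,-2.17,0],
    [2.87,-2.17,0],
    [2.87,-2.17,0],
    [2.87,-2.17,0],
    [2.87,-2.17,0],
    [2.87,-2.17,0],
    [2.87,-2.17,0],
    [2.87,-2.17,0],
    [2.87,-2.17,0],
    [2.87,-2.17,0],
    [2.87,-2.17,0],
    [0,0,0],
    [0,0,0],
    [0,0,0],
    [0,0,0],
    [0,0,0],
  ],
  angular=[
    [0,0,0],
    [0,0,0],
    [0,0,0],
    [0,0,0],
    [0,0,0],
    [0,0,0],
    [0,0,0],
    [0,0,0],
    [0,0,0],
    [0,0,0],
    [0,0,0],
    [0,0,0],
    [0,0,0],
    [0,0,0],
    [0,0,0],
    [0,0,-0.113],
    [0,0,-0.113],
    [0,0,-0.113],
    [0,0,-0.113],
    [0,0,-0.113],
  ],
)

```text
clock: 10.55
position: [0.4603, 0.1547, 0.3608]
ee_rot: [2.126, 2.312, 0.0]
force: [-0.0, -0.0, 0.1]
width: 0.436
gripper_force: 0.0
```

```bash
python3 - <<'E'
from h import *
np.set_printoptions(precision=3,suppress=True)
o=arm.observe();print(o["clock"],o["position"],o["width"]);print(to_tool(o,[.46,.1545,.087],1.649))
E
```

```text
10.55 [0.46  0.155 0.361] 0.43555066418137073
(array([-0.017, -0.035, 27.379]), np.float64(0.005506528348342865))
```

Emit:
carry_out(
  claw=[4,4,4,4,4,4,4,4,4],
  delta_pos=[
    [0,0,3],
    [0,0,3],
    [0,0,3],
    [0,0,3],
    [0,0,3],
    [0,0,3],
    [0,0,3],
    [0,0,1.5],
    [0,0,0],
  ],
  angular=[
    [0,0,0],
    [0,0,0],
    [0,0,0],
    [0,0,0],
    [0,0,0],
    [0,0,0],
    [0,0,0],
    [0,0,0],
    [0,0,0],
  ],
)

```text
clock: 11.45
position: [0.459, 0.154, 0.1339]
ee_rot: [-2.131, -2.306, 0.005]
force: [-0.6, -0.1, 0.2]
width: 0.433
gripper_force: 0.0
```

```bash
python3 - <<'E'
from h import *
np.set_printoptions(precision=3,suppress=True)
o=arm.observe();print(o["position"],o["force"]);print(to_tool(o,[.46,.1545,.087],1.649))
s=arm.get_image("side");save(s,"g1.png",(230,180,390,320),4)
E
```

```text
[0.459 0.154 0.134] [-0.576 -0.084  0.234]
(array([0.044, 0.122, 4.686]), np.float64(0.0009452663852596022))
```

View pics/g1.png

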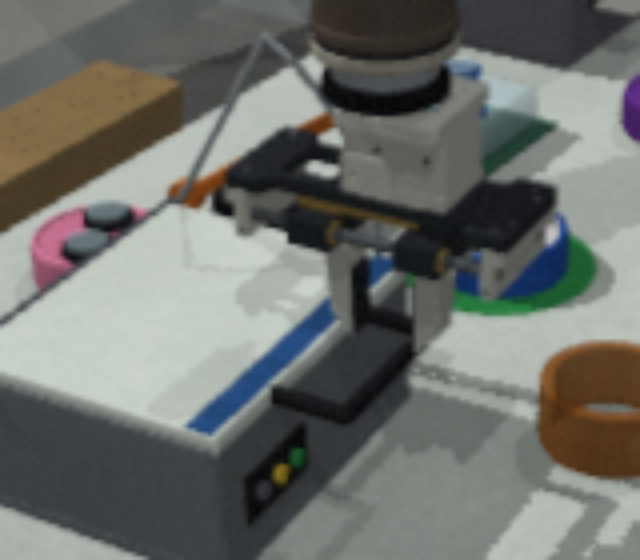

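The fingers straddle the bar, with the front finger at px (335,260) and the rear one just above the gap. I'm lowering and then pinching.

Emit:
carry_out(
  claw=[4,4,4,4,4,4,0.5,0.5,0.5,0.5,0.5,0.5,0.5,0.5],
  delta_pos=[
    [0,0.1,1],
    [0,0,1],
    [0,0,1],
    [0,0,1],
    [0,0,0.7],
    [0,0,0],
    [0,0,0],
    [0,0,0],
    [0,0,0],
    [0,0,0],
    [0,0,0],
    [0,0,0],
    [0,0,0],
    [0,0,0],
  ],
  angular=[
    [0,0,0],
    [0,0,0],
    [0,0,0],
    [0,0,0],
    [0,0,0],
    [0,0,0],
    [0,0,0],
    [0,0,0],
    [0,0,0],
    [0,0,0],
    [0,0,0],
    [0,0,0],
    [0,0,0],
    [0,0,0],
  ],
  force=30,
)

```text
clock: 12.9
position: [0.4615, 0.1548, 0.0888]
ee_rot: [2.132, 2.307, 0.0]
force: [0.1, 1.0, 0.6]
width: 0.12
gripper_force: 30.0
```

```bash
python3 - <<'E'
from h import *
np.set_printoptions(precision=4,suppress=True)
o=arm.observe();p=o["position"];print(o["clock"],p,o["ee_rot"],o["force"],o["width"],o["gripper_force"])
# arc about hinge: bar now at angle 0, radius .25; tool shift rows (tool y ~ tester +x, tool z down)
th=np.r_[0,np.linspace(.03,.608,20)]
X=-25*np.cos(th);Z=25*np.sin(th);print(np.c_[np.diff(X),-np.diff(Z)].round(2).tolist())
print(R.from_rotvec(o["ee_rot"]).as_matrix())
E
```

```text
12.9 [0.4615 0.1548 0.0888] [2.1319 2.3072 0.0004] [0.1324 0.9578 0.6335] 0.11975995658809195 29.999848902225494
[[0.01, -0.75], [0.03, -0.76], [0.06, -0.76], [0.08, -0.76], [0.1, -0.75], [0.13, -0.75], [0.15, -0.75], [0.17, -0.74], [0.19, -0.74], [0.22, -0.73], [0.24, -0.72], [0.26, -0.71], [0.28, -0.71], [0.3, -0.7], [0.32, -0.69], [0.35, -0.68], [0.37, -0.67], [0.39, -0.66], [0.41, -0.64], [0.42, -0.63]]
[[-0.0789  0.9969  0.0003]
 [ 0.9969  0.0789  0.0001]
 [ 0.      0.0003 -1.    ]]
```

Emit:
carry_out(
  claw=[0.5,0.5,0.5,0.5,0.5,0.5,0.5,0.5,0.5,0.5,0.5,0.5,0.5,0.5,0.5,0.5,0.5,0.5],
  delta_pos=[
    [0,0.01,-0.75],
    [0,0.03,-0.76],
    [0,0.06,-0.76],
    [0,0.08,-0.76],
    [0,0.1,-0.75],
    [0,0.13,-0.75],
    [0,0.15,-0.75],
    [0,0.17,-0.74],
    [0,0.19,-0.74],
    [0,0.22,-0.73],
    [0,0.24,-0.72],
    [0,0.26,-0.71],
    [0,0.28,-0.71],
    [0,0.3,-0.7],
    [0,0.32,-0.69],
    [0,0.35,-0.68],
    [0,0.37,-0.67],
    [0,0,0],
  ],
  angular=[
    [0,0,0],
    [0,0,0],
    [0,0,0],
    [0,0,0],
    [0,0,0],
    [0,0,0],
    [0,0,0],
    [0,0,0],
    [0,0,0],
    [0,0,0],
    [0,0,0],
    [0,0,0],
    [0,0,0],
    [0,0,0],
    [0,0,0],
    [0,0,0],
    [0,0,0],
    [0,0,0],
  ],
)

```text
clock: 14.7
position: [0.4925, 0.1572, 0.213]
ee_rot: [-2.131, -2.307, 0.004]
force: [-8.8, -0.2, -2.4]
width: 0.121
gripper_force: 30.0
```

```bash
python3 - <<'E'
from h import *
np.set_printoptions(precision=4,suppress=True)
o=arm.observe();p=o["position"];print(o["clock"],p,o["force"],o["width"],o["gripper_force"])
z=p[2]-.0888;print("angle by z",np.arcsin(z/.25),"by x",np.arccos(1-np.hypot(*(p[:2]-[.4615,.1548]))/.25))
t=arm.get_image("top");s=arm.get_image("side")
for l in ["handle","lid_front","set_arm_tip"]:
    for n,p in(("t",t),("s",s)):
        print(l,n,[(px(r["centre"]).round(1),round(r["conf"],2)) for r in arm.place_of(l,p)][:2])
E
```

```text
14.7 [0.4925 0.1572 0.213 ] [-8.8406 -0.2127 -2.3919] 0.12063678285396391 29.995363354682922
angle by z 0.5200070010487553 by x 0.5043542418667466
handle t []
handle s [(array([317.4, 225.8]), 0.96)]
lid_front t [(array([257.2, 251.1]), 0.83)]
lid_front s [(array([300.7, 228.9]), 0.76)]
set_arm_tip t [(array([318.6, 238.6]), 0.9)]
set_arm_tip s []
```

Emit:
carry_out(
  claw=[0.5,0.5,0.5,0.5,0.5,0.5],
  delta_pos=[
    [0,0.2,-0.5],
    [0,0.25,-0.5],
    [0,0.3,-0.5],
    [0,0.25,-0.35],
    [0,0,0],
    [0,0,0],
  ],
  angular=[
    [0,0,0],
    [0,0,0],
    [0,0,0],
    [0,0,0],
    [0,0,0],
    [0,0,0],
  ],
)

```text
clock: 15.7
position: [0.5034, 0.1581, 0.2313]
ee_rot: [-2.132, -2.307, 0.001]
force: [-6.2, 0.8, -3.7]
width: 0.12
gripper_force: 30.0
```

```bash
python3 - <<'E'
from fit import *
np.set_printoptions(precision=4,suppress=True)
o=arm.observe();p=o["position"];print(o["clock"],p,o["force"],o["width"],o["gripper_force"])
z=p[2]-.0888;print("angle by z",np.arcsin(z/.25),"by x",np.arccos(1-np.hypot(*(p[:2]-[.4615,.1548]))/.25))
t=arm.get_image("top");s=arm.get_image("side");U={}
for l in ["handle","lid_front","set_arm_tip"]:
    for n,p in(("t",t),("s",s)):
        r=arm.place_of(l,p);print(l,n,[(px(q["centre"]).round(1),round(q["conf"],2)) for q in r][:2])
        if r:U[l,n]=px(r[0]["centre"])
    if (l,"t") in U and (l,"s") in U:
        q,e=tri(t,U[l,"t"],s,U[l,"s"]);print(q,e,"ang",np.arcsin((q[2]-.106)/.2))
mt,ms=omask(t,(300,160,335,245)),omask(s,(260,195,335,235));print(mt.sum(),ms.sum())
save(s,"l1.png",(220,160,360,265),5.5)
E
```

```text
15.7 [0.5034 0.1581 0.2313] [-6.1552  0.7963 -3.7398] 0.11990573257259263 29.994181394577026
angle by z 0.6067308234702656 by x 0.5880461766302546
handle t []
handle s [(array([310.4, 220.1]), 0.68)]
lid_front t [(array([253.7, 245.6]), 0.94)]
lid_front s [(array([297.2, 226.2]), 0.65)]
[0.5402 0.161  0.2178] 0.003334206237601252 ang 0.592987495210362
set_arm_tip t [(array([317.4, 236.5]), 0.81)]
set_arm_tip s []
272 21
```

View pics/l1.png

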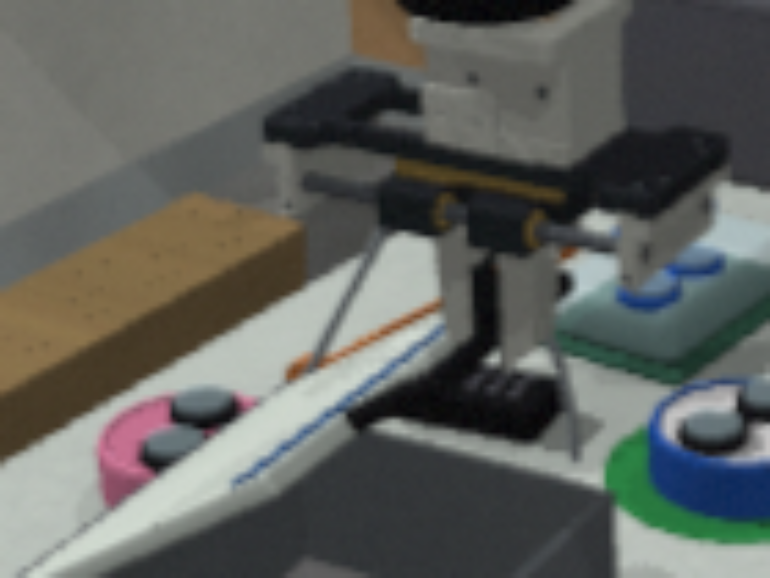

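```bash
python3 - <<'E'
from fit import *
from scipy.optimize import brentq
t=arm.get_image("top");s=arm.get_image("side")
H=np.array([.7103,.1739,.106]);yw=.0785;ex=np.array([np.cos(yw),np.sin(yw),0]);ey=np.array([-np.sin(yw),np.cos(yw),0])
def blue(f,box):
    m=cv2.inRange(cv2.cvtColor(f,cv2.COLOR_RGB2HSV),(100,100,40),(125,255,255));k=np.zeros_like(m)
    k[box[1]:box[3],box[0]:box[2]]=m[box[1]:box[3],box[0]:box[2]];return cv2.findNonZero(k)[:,0].astype(float)
def ry(p,uv,th,h=.006):
    a=-ex*np.cos(th)+np.array([0,0,np.sin(th)]);n=np.cross(ey,-a)*1.
    n=n*np.sign(n[2]);P0=H+n*h;out=[]
    for q in uv:
        O,D=ray(p,q);X=O+D*(n@(P0-O))/(n@D);out.append([(X-H)@a,(X-H)@ey])
    return np.array(out)
for n,p,f,b0,b1 in (("top",t,"pics/top.png",(200,245,315,270),(195,215,300,270)),("side",s,"pics/side.png",(275,235,332,290),(255,215,301,252))):
    f0=cv2.imread(f)[:,:,::-1].copy();u0=blue(f0,b0);u1=blue(p["frame"],b1)
    q0=ry(p,u0,0);q1=ry(p,u1,.6);lo,hi=q1[:,1].min(),q1[:,1].max()
    k=(q0[:,1]>=lo-.002)&(q0[:,1]<=hi+.002);r0=np.median(q0[k,0])
    g=lambda th:np.median(ry(p,u1,th)[:,0])-r0
    print(n,len(u0),len(u1),"r shut",r0,np.ptp(q0[:,1]),"y",lo,hi,[(th,round(g(th)*1e3,1)) for th in(.5,.55,.6,.65,.7)])
print(arm.observe()["clock"])
E
```

```text
top 762 234 r shut 0.18541359837289392 0.23372071969057162 y -0.10024135015621172 -0.019963099318481076 [(0.5, np.float64(-13.6)), (0.55, np.float64(-6.5)), (0.6, np.float64(1.7)), (0.65, np.float64(11.2)), (0.7, np.float64(22.2))]
side 331 25 r shut 0.18516547441703343 0.2330884231039715 y -0.022726344529706115 0.13078731674830565 [(0.5, np.float64(-70.0)), (0.55, np.float64(-38.8)), (0.6, np.float64(15.6)), (0.65, np.float64(135.0)), (0.7, np.float64(605.7))]
16.2
```

```bash
python3 - <<'E'
from fit import *
t=arm.get_image("top");s=dict(arm.get_image("side"));s["frame"]=cv2.imread("pics/side.png")[:,:,::-1].copy()
mt,ms=omask(t,(300,160,335,245)),omask(s,(260,195,335,235))
for hx in(.708,.7103,.7125):
  for n,p,m in(("t",t,mt),("s",s,ms)):
    print(hx,n,[(a,round(float(np.abs(render(p,bar_pts(hx,.1739,.0785,a))-m).sum()/m.sum()),3)) for a in(.55,.57,.59,.6,.61,.62,.63,.65,.67)])
E
```

```text
0.708 t [(0.55, 0.479), (0.57, 0.455), (0.59, 0.443), (0.6, 0.445), (0.61, 0.415), (0.62, 0.41), (0.63, 0.399), (0.65, 0.375), (0.67, 0.396)]
0.708 s [(0.55, 1.505), (0.57, 1.147), (0.59, 0.819), (0.6, 0.624), (0.61, 0.549), (0.62, 0.485), (0.63, 0.532), (0.65, 0.812), (0.67, 1.148)]
0.7103 t [(0.55, 0.469), (0.57, 0.43), (0.59, 0.425), (0.6, 0.429), (0.61, 0.402), (0.62, 0.392), (0.63, 0.393), (0.65, 0.387), (0.67, 0.412)]
0.7103 s [(0.55, 1.311), (0.57, 0.969), (0.59, 0.631), (0.6, 0.512), (0.61, 0.527), (0.62, 0.542), (0.63, 0.67), (0.65, 1.021), (0.67, 1.308)]
0.7125 t [(0.55, 0.459), (0.57, 0.42), (0.59, 0.419), (0.6, 0.397), (0.61, 0.394), (0.62, 0.396), (0.63, 0.407), (0.65, 0.404), (0.67, 0.438)]
0.7125 s [(0.55, 1.182), (0.57, 0.812), (0.59, 0.535), (0.6, 0.537), (0.61, 0.523), (0.62, 0.642), (0.63, 0.806), (0.65, 1.18), (0.67, 1.535)]
```

Emit:
carry_out(
  claw=[0.5,0.5,0.5,0.5,0.5],
  delta_pos=[
    [0,0.1,-0.2],
    [0,0.1,-0.2],
    [0,0,0],
    [0,0,0],
    [0,0,0],
  ],
  angular=[
    [0,0,0],
    [0,0,0],
    [0,0,0],
    [0,0,0],
    [0,0,0],
  ],
)

```text
clock: 16.8
position: [0.5057, 0.1583, 0.235]
ee_rot: [-2.132, -2.307, 0.0]
force: [-4.1, -0.0, -5.1]
width: 0.12
gripper_force: 30.0
```

```bash
python3 - <<'E'
from fit import *
from scipy.optimize import brentq
np.set_printoptions(precision=4,suppress=True)
o=arm.observe();p=o["position"];print(o["clock"],p,o["force"])
print("by z",np.arcsin((p[2]-.0888)/.25),"by x",np.arccos(1-np.hypot(*(p[:2]-[.4615,.1548]))/.25))
t=arm.get_image("top");s=arm.get_image("side")
H=np.array([.7103,.1739,.106]);yw=.0785;ex=np.array([np.cos(yw),np.sin(yw),0]);ey=np.array([-np.sin(yw),np.cos(yw),0])
def blue(f,box):
    m=cv2.inRange(cv2.cvtColor(f,cv2.COLOR_RGB2HSV),(100,100,40),(125,255,255));k=np.zeros_like(m)
    k[box[1]:box[3],box[0]:box[2]]=m[box[1]:box[3],box[0]:box[2]];return cv2.findNonZero(k)[:,0].astype(float)
def rm(p,uv,th,h=.006):
    a=-ex*np.cos(th)+np.array([0,0,np.sin(th)]);n=np.cross(ey,-a);n*=np.sign(n[2]);P0=H+n*h;out=[]
    for q in uv:
        O,D=ray(p,q);out.append((O+D*(n@(P0-O))/(n@D)-H)@a)
    return np.median(out)
for n,p,b1 in (("top",t,(195,210,300,270)),("side",s,(255,212,301,252))):
    u=blue(p["frame"],b1);print(n,len(u),brentq(lambda th:rm(p,u,th)-.1853,.5,.65))
U=[arm.place_of("lid_front",p) for p in(t,s)]
if all(U): q,e=tri(t,px(U[0][0]["centre"]),s,px(U[1][0]["centre"]));print(q,e,np.arcsin((q[2]-.106)/.2))
hsv=cv2.cvtColor(t["frame"],cv2.COLOR_RGB2HSV)
m=cv2.inRange(hsv,(105,120,40),(125,255,255));m[:200]=0;m[300:]=0;m[:,:350]=0;m[:,430:]=0
c,r=cv2.minEnclosingCircle(cv2.findNonZero(m));print("tray",on_z(t,c,.025))
save(t,"m1.png",(180,140,480,360),2.5)
E
```

```text
16.8 [0.5057 0.1583 0.235 ] [-4.1326 -0.0317 -5.1038]
by z 0.6244901588057332 by x 0.6050920410449281
top 236 0.6060986148441792
side 13 0.6068253683562059
[0.542  0.1612 0.2234] 0.0011723079193503255 0.627472533388837
tray [ 0.5619 -0.159   0.025 ]
```

View pics/m1.png

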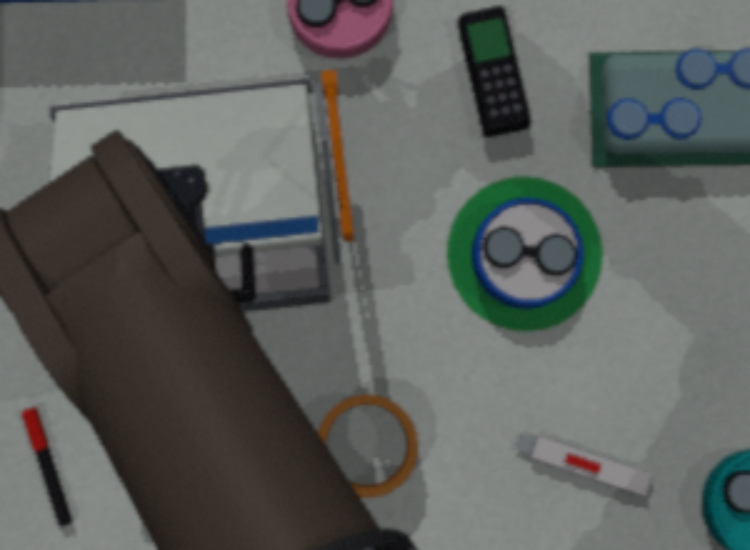

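The lid's front edge (crop row ~240) now lines up with the set arm tip (row ~238). The lid reads about 0.61 rad and so does the arm, and the tray is still centred on the spot. I'm handing in.

```bash
python3 -c "
from cell import arm
print(arm.sign_off())"
```

```text
the job is handed in; nothing more can be done
None
```

The job is handed in: the blue tray sits about 2 mm off the centre of the green spot, and the arm is still holding the lid at about 0.61 rad, in line with the orange set arm to within roughly 0.02 rad.

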